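Stow the gold paint pot and snap the airtight keeper shut

TASK

Put the loose gold paint pot upright into the empty round well of the open paint keeper, then swing the lid down and press it against its rubber seal until the red catch snaps over the lid's bar and holds it shut. Press only as hard as the seal and catch need, never with more than 25 N, and leave the bottle, the dotted stone and the palette where they are.

Things in the scene. Friction and masses are not known exactly. Their poses are not given: they have to be found in the camera images.
- pot: small loose paint pot, gold body with black cap (gold dot on top): upright cylinder 36 mm in diameter, 46 mm tall, about 70 g; origin at the centre of its underside, z up. Grip it across its diameter from above; it stands on the table at the start.
- keeper: white airtight paint keeper, fixed to the table: open box 150 mm (x) by 210 mm (y) by 70 mm high, walls and floor 5 mm; origin: centre of its underside. Its +x is the hinge side, -x the catch side. Inside: three fixed pots 46 mm tall at x = +40 mm, two sponges 15 mm high at x = -35, y = +-70 mm. A steel bracket with the red catch sticks out of the middle of the -x wall, to x = -110 mm.
- well (a point): centre of the floor of the empty well in the keeper, at x = -30 mm, y = 0, 5 mm above the keeper's underside: black ring, 44 mm inside and 54 mm outside diameter, 10 mm high; the pot stands on this floor.
- lid (a joint): angle of the teal lid, rad, growing as it opens; 0: flat on the bare rim, 1.57: upright. Plate 156 mm long, 210 mm wide, 7 mm thick, 0.18 kg; hinge friction holds it at any angle (1 to 3 N at the front edge swings it). Going down, its bar meets the catch at 0.09 to 0.16 rad, then the plate meets the seal; latched it stands at 0.02 to 0.09 rad. Never load it over 25 N.
- lid_hinge (a point): point on the hinge axis at the middle of the lid, at x = +75 mm, y = 0 of the keeper, 70.5 mm above the keeper's underside; the axis runs along the keeper's y. This frame turns with the lid and equals the keeper's at angle 0: -x along the plate to its front edge, z out of the outer face, which lies 7 mm from the hinge plane (the underside lies in it).
- lid_press (a point): centre of the top of the yellow thumb pad (22 mm by 60 mm, 3 mm proud) on the lid's outer face near its front edge, 145 mm from the hinge axis and 10 mm from the hinge plane: the place to press, over the front seal. Turns with the lid, z out of the outer face. Press slowly (10 mm/s or less) and stop at the snap or just below: 14 N comes only after it, and 2 to 3 mm below it the seal is solid.
- catch (a joint): how far the red spring catch is pushed outwards, m: 0 at rest, about 0.0075 before it snaps back to 0 over the steel bar at the lid's front. Its bracket, with the springy front seal, is set at an unmeasured height differing by up to 10 mm between starts: find the snap by feel. At the pad the force rises to 9 to 13 N, eases to 7 to 11 N, and the snap comes 3 to 5 mm below that peak.
- bottle: bystander: loose copper-coloured paint bottle with black cap, 36 mm in diameter, 85 mm tall; origin at the centre of its underside.
- stone: bystander: loose black painted stone with dots, 74 mm in diameter, 28 mm high; origin at the centre of its underside.
- palette: bystander: loose white flower-shaped mixing palette, 148 mm across, 9 mm high; origin at the centre of its underside.
Mind the look-alikes: they are no part of the job. Of the things that look like the pot, the largest one is meant.

How it is judged:
On the way, in this order (a step that is already met when the one before it is completed fails the run):
1. the gold pot stands upright in the well, let go (horizontal distance between pot and well below 0.009 m and z of pot in the frame of well below 0.004 m and angle between pot's own z axis and vertical below 0.12 rad and contact force between the fingers and pot below 0.2 N), for 0.2 s.
2. the lid is down on its seal and the catch has snapped over its bar (z of lid_press in the frame of catch below 0.0915 m and value of joint catch below 0.0012 m), for 0.2 s.
At the end, for the whole second after the job is handed in: The pot stands upright (within 0.12 rad) on the floor of the well (within 9 mm of its centre, 4 mm in height). The lid is still and latched: its bar under the catch's nose (thumb pad under 91.5 mm above the catch's frame; about 88 when latched, over 95 when not), the catch at rest within 1.2 mm (all of step 2 and velocity of joint lid between -0.05 and 0.05 rad/s and horizontal distance between pot and well below 0.009 m and z of pot in the frame of well below 0.004 m and angle between pot's own z axis and vertical below 0.12 rad); the robot touches nothing.
It fails at once if the lid is pressed with more than 25 N (contact force between any of the fingers, the arm and lid above 25 N).
It fails at once if the bottle, stone or palette is moved by more than 30 mm (distance of any of bottle, stone, palette from where it was at the start of the episode above 0.03 m).
It fails at once if the bottle is knocked over (angle between bottle's own z axis and vertical above 0.5 rad).
It also fails if it takes over 64 s, if anything falls off the work surface, if the arm or the gripper's body presses on something with over 40 N, if the wrist force passes 120 N, or if a joint passes its speed limit or range.

ROBOT

A 7-joint arm with a two-finger parallel gripper is mounted at the origin on the work surface. World frame = base frame: x ahead of the robot, y to its left, z up, the work surface at z = 0. Lengths are in m, angles in rad, forces in N, time in s.
With the tool pointing down it reaches from about 0.4 to 0.85 m from the base axis. Payload 10.4 kg.
Tool frame: the origin (TCP) lies at the very end of the fingers, on their centre line; the grasp point (between the pads) lies r.tcp_to_grasp behind it (r.tcp_to_grasp is the distance from the TCP to the grasp point, in m); z points along the fingers, y is the line along which they close (so a half turn about z gives the same grasp; the last joint's range is limited). The gripper opens to 87 mm and grips with 3 to 60 N. Pads are 19 mm wide; open, the fingers measure 117 mm over their backs; the gripper's body (75 mm by 190 mm) begins 51 mm behind the grasp point.
Start: joints at [1.109, 0.332, -0.065, 1.46, 0.022, 1.35, -0.088], TCP at [0.266, -0.566, 0.223] pointing down, gripper open.
Joint ranges: [-2.6, 2.6], [-0.5, 2.12], [-1.47, 1.34], [0.16, 2.42], [-1.27, 4.41], [0.06, 2.06], [-2.6, 2.6]. Speed limits (rad/s): [2.22, 2.22, 2.79, 2.79, 3.14, 3.14, 3.14].

INTERFACE

Orientations are given as a unit quaternion [x, y, z, w].
In Python, from bench import monitor, cams, ticket, r gives the robot as it stands.
- The arm moves only by the shell command python3 -m crank 'ROWS' [OPENING] [FORCE]. ROWS is a JSON object whose one key "steps" holds a list of rows, each a list of 2 entries, a list of its own where there are three numbers: the shift along the world's x, y, z in units of 25 mm (1.0 is 25 mm), then the turn, a rotation vector about the world's x, y, z in units of 5 degrees (1.0 is 5 degrees). In form: {"steps": [[[x, y, z], [ax, ay, az]], ...]}. A call has 1 to 10 rows; each row shifts and turns the commanded pose from where the row before left it; what a row does not reach is not made up. A row lasts 1/12 s, in which the tool goes at most 41.7 mm and 7.16 degrees, less where a joint would pass 70% of its speed; a pose out of reach is approached as far as the arm can. A call is refused whole if a number of a shift passes 1 or a number of a turn 1, either way. A call with a gripper value outside its range is refused whole. OPENING is the finger opening in mm, from 0 to 87, set as the call begins (- or left out, the last holds). The fingers move at their own pace and stop on an object; FORCE is the grip in N (left out, the last holds). Time passes only in rows, so rows that do not move let the fingers close. It gives the time, the measured TCP pose, the force, the opening and the grip force at its end, in the units of the state.
- monitor.read_state(): the state, without advancing time (a new reading comes with each control period).
- cams.camera(name): name is "side" or "top" or "wrist"; returns a dict with "pixels" (400x640x3 uint8, blue, green, red), "z_map" (400x640 float32, m along the optical axis (not along the pixel's ray), 0 where there is no reading), "vfov" (degrees; the focal length in pixels is half the picture's height over the tangent of half this angle, whatever the lens; pixels are square), "cx", "cy" (the principal point, pixels), "T" (4x4, takes a point from camera to world coordinates). Camera axes: x right, y up, looking along -z (the intrinsics and any distortion apply to the point x, -y, -z); pixel columns grow to the right and rows downward; lengths in m; the calibration is good to about 2 mm. A picture is of the moment at which its call begins.
- ticket.close_job(): hands the job in; it is judged then, once.
The state is a dict: "time": time; "joint_positions": joint angles; "joint_vel": joint speeds; "joint_torque": joint torques, N m; "ee_pos": TCP position; "eef_rot": TCP orientation; "ft_force": force on the tool from outside, world axes, zero at the start; "torque": the same for the moment, N m; "width": finger opening in m; "grip_force": force on a finger pad.
Only numpy, scipy, OpenCV 4.12 (cv2) and the standard library are available. Lean on these libraries where they do the work, as an engineer would, in place of code of your own. Each camera call takes 0.05 s, during which the arm holds its last target. There are 200 camera calls.

## Working session

There is one attempt and no reset: what is moved stays moved. The work goes in short steps, Python scripts to look and compute and a shell command to move; the robot and the scene stay as the last step left them, time stands still between calls to the robot, and variables do not carry over. Pictures are saved under pics/ and viewed, at most 10 in all, crops included, and the job is handed in when it is done.

```bash
mkdir -p pics; ls; cat > h.py <<'E'
import numpy as np, cv2
from bench import monitor, cams, ticket, r
def f(c): return 200/np.tan(np.radians(c["vfov"])/2)
def pts(c):
    h,w=c["z_map"].shape; u,v=np.meshgrid(np.arange(w),np.arange(h)); z=c["z_map"]; k=f(c)
    p=np.stack([(u-c["cx"])/k*z,-(v-c["cy"])/k*z,-z],-1)
    return p@c["T"][:3,:3].T+c["T"][:3,3]
def ray(c,u,v,z):
    d=c["T"][:3,:3]@np.array([(u-c["cx"])/f(c),-(v-c["cy"])/f(c),-1]); o=c["T"][:3,3]
    return o+d*(z-o[2])/d[2]
E
python3 - <<'E'
from h import *
s=monitor.read_state(); print(s, r.tcp_to_grasp)
for n in("top","side"):
    c=cams.camera(n); cv2.imwrite(f"pics/{n}0.png",c["pixels"]); np.savez(f"{n}0.npz",**c)
    print(n,{k:c[k] for k in c if k not in("pixels","z_map")})
E
```

```text
pics
{'time': 0.0, 'joint_positions': array([ 1.10935631,  0.33286413, -0.06469181,  1.46096318,  0.02161694,
        1.3499054 , -0.08849729]), 'joint_vel': array([-2.33719411e-04,  4.11058968e-04, -9.33259205e-05,  6.16386755e-04,
       -6.43454008e-04, -2.05232401e-03,  1.69322550e-03]), 'joint_torque': array([ 3.61159243e-05, -6.23264694e+01,  2.45942292e-02, -3.89898777e+01,
       -6.12981850e-02,  3.97380267e-02,  2.02394149e-04]), 'ee_pos': array([ 0.26537043, -0.56542411,  0.22174833]), 'eef_rot': array([ 9.76021411e-01,  2.17673343e-01, -1.99593461e-04, -6.93880754e-04]), 'ft_force': array([ 1.11097609, -0.1551128 , -0.62541373]), 'torque': array([-0.00798968, -0.02001962,  0.03803284]), 'grip_force': 0.0, 'width': 0.08677369409481728} 0.0187
top {'vfov': 55.969809522903056, 'cx': 320.8897321156557, 'cy': 198.30737710043263, 'T': array([[ 0.01133309,  0.98728164, -0.15857655,  0.38224285],
       [-0.99973787,  0.01434249,  0.01784599,  0.02976134],
       [ 0.01989341,  0.15833273,  0.98718539,  1.17628799],
       [ 0.        ,  0.        ,  0.        ,  1.        ]])}
side {'vfov': 57.74650778119229, 'cx': 318.09259942628404, 'cy': 195.41101012847847, 'T': array([[ 0.99957478,  0.01771098, -0.02316412,  0.5224791 ],
       [-0.02871888,  0.73548868, -0.67692808, -0.55876568],
       [ 0.00504789,  0.67730549,  0.73568458,  0.71638548],
       [ 0.        ,  0.        ,  0.        ,  1.        ]])}
```

View pics/top0.png

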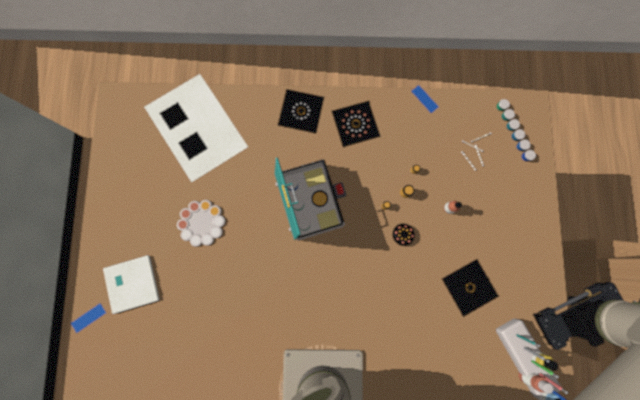

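View pics/side0.png

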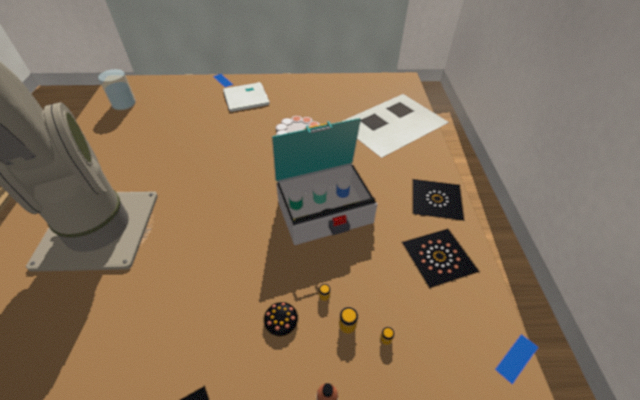

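The top view shows the keeper at about (312,200), with its hinge and teal lid to the left (+y) and the red catch at (340,188). The gold pot look-alikes are at (408,190), which is the largest, (417,169) and (387,205). The stone is at (403,234), the bottle at (452,207) and the palette at (203,222). The side view agrees: big pot (348,319), red catch (340,222).

```bash
python3 - <<'E'
from h import *
C={n:dict(np.load(f"{n}0.npz")) for n in("top","side")}
for n,c in C.items():
    P=pts(c); hsv=cv2.cvtColor(c["pixels"],cv2.COLOR_BGR2HSV); Z=P[...,2]; ok=c["z_map"]>0
    X,Y=P[...,0],P[...,1]
    print(n,"table z",np.median(Z[ok&(abs(Z)<.02)]))
    # gold
    m=((hsv[...,0]>14)&(hsv[...,0]<30)&(hsv[...,1]>190)&(hsv[...,2]>120)&ok&(Z>.012)).astype(np.uint8)
    k,l,st,ce=cv2.connectedComponentsWithStats(m)
    for i in range(1,k):
        if st[i,4]>5: q=l==i; print(" gold",st[i],ce[i].round(1),np.median(P[q],0).round(4),Z[q].max().round(4))
    # rise blobs
    m=(ok&(Z>.015)&(X>.3)).astype(np.uint8)
    k,l,st,ce=cv2.connectedComponentsWithStats(m)
    for i in range(1,k):
        if st[i,4]>12: q=l==i; print(" blob",st[i],P[q].min(0).round(3),P[q].max(0).round(3),P[q].mean(0).round(3))
    q=(hsv[...,1]>150)&((hsv[...,0]<6)|(hsv[...,0]>174))&(Z>.03)&ok; print(" red",q.sum(),np.median(P[q],0),P[q].min(0),P[q].max(0)) 
    q=(hsv[...,0]>80)&(hsv[...,0]<95)&(hsv[...,1]>120)&(Z>.085)&ok&(abs(Y)<.3); 
    p=P[q]; mu=p.mean(0); u,s,v=np.linalg.svd(p-mu,full_matrices=False); print(" lid",q.sum(),mu,"n",v[2],p.min(0),p.max(0))
    q=ok&(Z>.064)&(Z<.078)&(abs(X-.5)<.2)&(abs(Y-.02)<.14); print(" rim",q.sum(),cv2.minAreaRect(P[q][:,:2].astype(np.float32)))
E
```

```text
top table z -9.587015047851644e-05
 blob [498  99  11  11  90] [ 0.873 -0.599  0.015] [ 0.903 -0.567  0.032] [ 0.886 -0.582  0.025]
 blob [502 109  12  11  93] [ 0.839 -0.613  0.015] [ 0.872 -0.58   0.03 ] [ 0.852 -0.596  0.024]
 blob [508 120  11  10  87] [ 0.805 -0.627  0.015] [ 0.834 -0.596  0.033] [ 0.818 -0.61   0.025]
 blob [513 130  11  10  89] [ 0.77  -0.642  0.016] [ 0.801 -0.611  0.031] [ 0.785 -0.625  0.025]
 blob [518 140  12  10  94] [ 0.735 -0.658  0.016] [ 0.767 -0.625  0.031] [ 0.751 -0.639  0.025]
 blob [523 150  12  11  96] [ 0.702 -0.672  0.016] [ 0.734 -0.639  0.031] [ 0.717 -0.654  0.024]
 blob [ 274  158   72   83 1923] [ 0.437 -0.064  0.015] [0.68  0.15  0.235] [0.553 0.054 0.104]
 blob [411 165   9   8  56] [ 0.656 -0.298  0.017] [ 0.677 -0.275  0.036] [ 0.665 -0.286  0.03 ]
 blob [312 169  13  14  38] [ 0.621 -0.     0.015] [0.663 0.038 0.021] [0.646 0.014 0.017]
 blob [306 172  15  14  78] [0.611 0.012 0.015] [0.652 0.056 0.021] [0.63  0.036 0.017]
 blob [400 185  14  13 132] [ 0.576 -0.273  0.018] [ 0.609 -0.239  0.051] [ 0.592 -0.255  0.043]
 blob [382 201
[... 1714 characters left out ...]
.249  0.024]
 blob [339 307  20  24 367] [ 0.576 -0.275  0.016] [ 0.611 -0.239  0.05 ] [ 0.593 -0.262  0.041]
 blob [381 327  14  16 164] [ 0.655 -0.299  0.015] [ 0.679 -0.276  0.034] [ 0.666 -0.289  0.03 ]
 blob [317 383  22  17 302] [ 0.529 -0.405  0.041] [ 0.564 -0.379  0.088] [ 0.545 -0.396  0.07 ]
 red 102 [ 0.58728796 -0.04855096  0.07962669] [ 0.5381112  -0.40126842  0.06356275] [ 0.60204379 -0.03880099  0.08724219]
 lid 2312 [0.51952601 0.09960935 0.14597277] n [ 0.30217653 -0.94436384 -0.12987025] [ 0.44083494 -0.03556094  0.08509482] [0.63319244 0.14289518 0.23507957]
 rim 1121 ((0.5653707385063171, 0.02910236269235611), (0.209754079580307, 0.18515539169311523), 17.778165817260742)
```

```bash
python3 - <<'E'
from h import *
C={n:dict(np.load(f"{n}0.npz")) for n in("top","side")}
a=np.radians(107.7); kx=np.array([np.cos(a),np.sin(a)]); ky=np.array([-kx[1],kx[0]])
for n,c in C.items():
    P=pts(c); X,Y,Z=P[...,0],P[...,1],P[...,2]
    q=(Z>.064)&(Z<.0735)&(abs(X-.55)<.16)&(abs(Y-.03)<.13); A=P[q][:,:2]@kx; B=P[q][:,:2]@ky
    print(n,"rim z",np.median(Z[q]),"ky ext",np.percentile(B,[1,99]),"kx hist"); h,e=np.histogram(A,np.arange(-.24,-.02,.005)); print([(round(x,3),int(v)) for x,v in zip(e,h)if v])
    m=c["z_map"]>0; b=c["pixels"].astype(int)
    # pot: top height points centroid
    q=(np.hypot(X-.593,Y+.256)<.03)&(Z>.04); print(" pot top",q.sum(),np.median(Z[q]),(P[q][:,:2].min(0)+P[q][:,:2].max(0))/2, P[q].mean(0))
c=C["top"]; cv2.imwrite("pics/z.png",np.hstack([cv2.resize(c["pixels"][150:245,265:350],None,fx=4.5,fy=5,interpolation=cv2.INTER_CUBIC),cv2.resize(C["side"]["pixels"][110:245,265:380],None,fx=3.5,fy=475/135,interpolation=cv2.INTER_CUBIC)]))
E
```

```text
top rim z 0.07071599911999082 ky ext [-0.65114655 -0.44194206] kx hist
[(np.float64(-0.24), 1), (np.float64(-0.235), 12), (np.float64(-0.23), 1), (np.float64(-0.225), 1), (np.float64(-0.22), 1), (np.float64(-0.215), 8), (np.float64(-0.21), 4), (np.float64(-0.205), 5), (np.float64(-0.2), 5), (np.float64(-0.195), 28), (np.float64(-0.19), 10), (np.float64(-0.185), 6), (np.float64(-0.18), 7), (np.float64(-0.175), 5), (np.float64(-0.17), 9), (np.float64(-0.165), 8), (np.float64(-0.16), 7), (np.float64(-0.155), 9), (np.float64(-0.15), 9), (np.float64(-0.145), 7), (np.float64(-0.14), 5), (np.float64(-0.135), 7), (np.float64(-0.13), 5), (np.float64(-0.125), 8), (np.float64(-0.12), 7), (np.float64(-0.115), 7), (np.float64(-0.11), 7), (np.float64(-0.105), 10), (np.float64(-0.1), 6), (np.float64(-0.095), 8), (np.float64(-0.09), 7), (np.float64(-0.085), 8), (np.float64(-0.08), 9), (np.float64(-0.075), 4), (np.float64(-0.07), 5), (np.float64(-0.065), 3), (np.float64(-0.06), 2), (np.float64(-0.05), 8), (np.float64(-0.045), 5)]
 pot top 104 0.04630474427346687 [ 0.59327763 -0.25685541] [ 0.59338996
[... 443 characters left out ...]
8), (np.float64(-0.17), 9), (np.float64(-0.165), 11), (np.float64(-0.16), 10), (np.float64(-0.155), 10), (np.float64(-0.15), 9), (np.float64(-0.145), 11), (np.float64(-0.14), 10), (np.float64(-0.135), 10), (np.float64(-0.13), 11), (np.float64(-0.125), 9), (np.float64(-0.12), 10), (np.float64(-0.115), 5), (np.float64(-0.11), 7), (np.float64(-0.105), 9), (np.float64(-0.1), 9), (np.float64(-0.095), 7), (np.float64(-0.09), 8), (np.float64(-0.085), 7), (np.float64(-0.08), 11), (np.float64(-0.075), 7), (np.float64(-0.07), 7), (np.float64(-0.065), 19), (np.float64(-0.06), 207), (np.float64(-0.055), 20)]
 pot top 274 0.04658444396346184 [ 0.59394236 -0.2570732 ] [ 0.59368586 -0.2586014   0.04639526]
```

View pics/z.png

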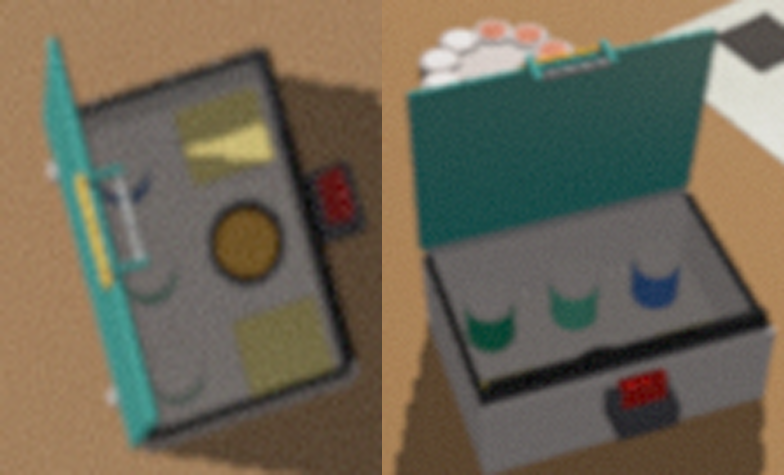

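The crops show the well ring centre at about (319.9,198.6) in the top view. The catch is centred on the front wall, and the lid leans slightly past upright.

```bash
python3 - <<'E'
from h import *
c=dict(np.load("top0.npz")); hsv=cv2.cvtColor(c["pixels"],cv2.COLOR_BGR2HSV)
w=hsv[185:213,305:335]; m=((w[...,0]<25)&(w[...,1]>110)).astype(np.uint8)
k,l,st,ce=cv2.connectedComponentsWithStats(m)
for i in range(1,k):
    if st[i,4]>30:
        u,v=ce[i]+[305,185]; print(st[i],u,v,"floor",ray(c,u,v,.005),pts(c)[int(v),int(u)])
print("ring",ray(c,319.9,198.6,.015))
E
python3 -m crank '{"steps":[[[1,1,0],[0,0,1]],[[1,1,0],[0,0,1]],[[1,1,0],[0,0,1]],[[1,1,0],[0,0,1]],[[1,1,0],[0,0,1]],[[1,1,0],[0,0,1]],[[1,1,0],[0,0,1]],[[1,1,0],[0,0,1]],[[1,1,0],[0,0,1]],[[1,1,0],[0,0,1]]]}' 62 15
```

```text
[  8   6  14  15 164] 319.3963414634146 198.0731707317073 floor [0.57107202 0.01330391 0.005     ] [0.57048588 0.01462064 0.00996655]
ring [0.5678154  0.01185057 0.015     ]
time: 0.93
ee_pos: [0.5163, -0.3144, 0.2223]
eef_rot: [0.791, 0.611, -0.0, -0.0]
ft_force: [0.4, -0.8, -0.5]
width: 0.0617
grip_force: 0.0
```

```bash
python3 -m crank '{"steps":[[[0.6,0.4,0],[0,0,1]],[[0.6,0.4,0],[0,0,1]],[[0.5,0.4,0],[0,0,1]],[[0.5,0.4,-0.5],[0,0,1]],[[0.5,0.4,-1],[0,0,1]],[[0.4,0.3,-1],[0,0,1]],[[0,0,-1],[0,0,0.5]],[[0,0,-1],[0,0,0]],[[0,0,0],[0,0,0]]]}'
python3 - <<'E'
from h import *
c=cams.camera("wrist"); np.savez("w1.npz",**c); cv2.imwrite("pics/w1.png",c["pixels"])
P=pts(c); q=(np.hypot(P[...,0]-.593,P[...,1]+.257)<.035)&(P[...,2]>.035)&(P[...,2]<.055)
print(q.sum(),np.median(P[q],0),(P[q].min(0)+P[q].max(0))/2,P[q].max(0)-P[q].min(0))
E
```

```text
time: 1.68
ee_pos: [0.59, -0.2572, 0.1042]
eef_rot: [0.59, 0.807, -0.001, -0.004]
ft_force: [-0.6, 0.7, -1.0]
width: 0.0626
grip_force: 0.0
2125 [ 0.59230243 -0.25621289  0.04542628] [ 0.59261317 -0.25732807  0.04288553] [0.03533696 0.03504278 0.00980083]
```

View pics/w1.png

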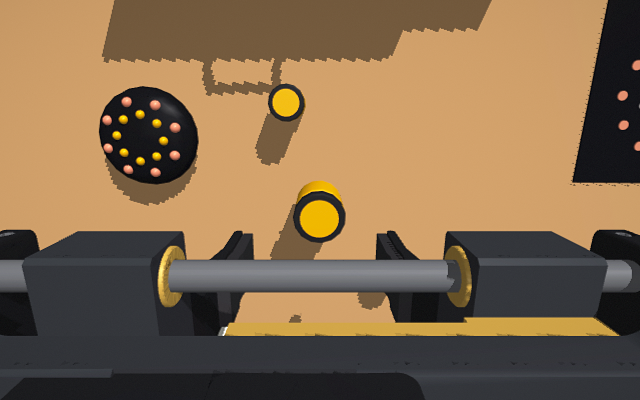

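The wrist view shows the large pot at (319,217), centred between the fingers. The stone at (148,135) and the small pot at (286,102) are clear. I'll descend now.

```bash
python3 -m crank '{"steps":[[[0.1,0,-0.8],[0,0,0]],[[0,0,-0.8],[0,0,0]],[[0,0,-0.7],[0,0,0]],[[0,0,-0.6],[0,0,0]],[[0,0,-0.4],[0,0,0]],[[0,0,0],[0,0,0]],[[0,0,0],[0,0,0]],[[0,0,0],[0,0,0]]]}'
```

```text
time: 2.4
ee_pos: [0.5965, -0.2587, 0.0293]
eef_rot: [0.59, 0.807, 0.0, 0.001]
ft_force: [0.4, -0.1, -0.3]
width: 0.0621
grip_force: 0.0
```

```bash
python3 -m crank '{"steps":[[[-0.12,0.06,-0.4],[0,0,0]],[[0,0,0],[0,0,0]],[[0,0,0],[0,0,0]]]}' && python3 -m crank '{"steps":[[[0,0,0],[0,0,0]],[[0,0,0],[0,0,0]],[[0,0,0],[0,0,0]],[[0,0,0],[0,0,0]],[[0,0,0],[0,0,0]],[[0,0,0],[0,0,0]]]}' 20 15
```

```text
time: 2.65
ee_pos: [0.592, -0.2567, 0.0173]
eef_rot: [0.59, 0.807, -0.0, -0.0]
ft_force: [1.1, -0.5, -0.1]
width: 0.0618
grip_force: 0.0
time: 3.15
ee_pos: [0.5927, -0.2568, 0.0177]
eef_rot: [0.59, 0.807, 0.0, 0.0]
ft_force: [0.4, 0.3, 0.3]
width: 0.0357
grip_force: 15.0
```

```bash
python3 -m crank '{"steps":[[[0,0,0.5],[0,0,0]],[[0,0,1],[0,0,0]],[[0,0,1],[0,0,0]],[[0,0,1],[0,0,0]],[[0,0.3,1],[0,0,0]],[[0,0.8,0.8],[0,0,0]],[[0,0.9,0],[0,0,0]],[[0,0.9,0],[0,0,0]],[[0,0.9,0],[0,0,0]],[[0,0.9,0],[0,0,0]]]}' && python3 -m crank '{"steps":[[[-0.2,0.9,0],[0,0,0]],[[-0.2,0.9,0],[0,0,0]],[[-0.2,0.9,0],[0,0,0]],[[-0.2,0.9,0],[0,0,0]],[[-0.1,0.9,0],[0,0,0]],[[0,0.9,0],[0,0,0]],[[0,0.7,0],[0,0,0]],[[0,0,0],[0,0,0]],[[0,0,0],[0,0,0]],[[0,0,0],[0,0,0]]]}'
python3 - <<'E'
from h import *
c=cams.camera("wrist"); np.savez("w2.npz",**c); cv2.imwrite("pics/w2.png",c["pixels"]); c=cams.camera("top"); np.savez("t2.npz",**c); print(monitor.read_state()["ee_pos"])
E
```

```text
time: 3.98
ee_pos: [0.5925, -0.1382, 0.1512]
eef_rot: [0.59, 0.807, 0.0, 0.0]
ft_force: [-0.4, 0.1, -1.1]
width: 0.0358
grip_force: 15.0
time: 4.82
ee_pos: [0.5701, 0.0124, 0.1505]
eef_rot: [0.591, 0.807, -0.0, 0.0]
ft_force: [1.0, 0.1, -1.1]
width: 0.0354
grip_force: 15.0
[0.57012471 0.01191885 0.1502659 ]
```

View pics/w2.png

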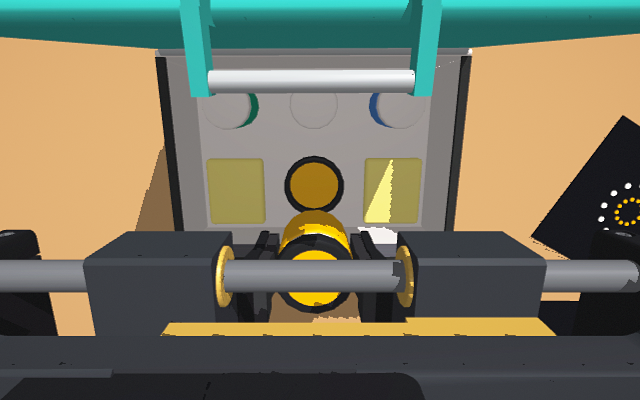

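The wrist view shows the well ring fully visible at about (314,185), with the held pot at (315,265). I'll measure the well from this view and the lid's current angle.

```bash
python3 - <<'E'
from h import *
c=dict(np.load("w2.npz")); P=pts(c); hsv=cv2.cvtColor(c["pixels"],cv2.COLOR_BGR2HSV)
m=np.zeros((400,640),np.uint8); m[155:215,280:348]=((hsv[155:215,280:348,1]>180)&(hsv[155:215,280:348,0]<30)&(P[155:215,280:348,2]<.02)).astype(np.uint8)
k,l,st,ce=cv2.connectedComponentsWithStats(m)
for i in range(1,k):
    if st[i,4]>100:
        q=l==i; print(st[i],ce[i],"floor z",np.median(P[q][:,2]),"ctr",(P[q].min(0)+P[q].max(0))/2,P[q].max(0)-P[q].min(0),P[q].mean(0),ray(c,*ce[i],.005))
m2=(c["pixels"].max(-1)<60)&(P[...,2]>.011)&(P[...,2]<.018)&(np.hypot(P[...,0]-.57,P[...,1]-.0125)<.04); p=P[m2]; print("ring",len(p),(p.min(0)+p.max(0))/2,p.max(0)-p.min(0))
q=(P[...,2]>.03)&(P[...,2]<.16)&(np.hypot(P[...,0]-.57,P[...,1]-.012)<.03)&(hsv[...,1]>150); p=P[q]; print("pot",len(p),p.min(0),p.max(0))
E
```

```text
[ 290  162   48   46 1711] [313.64991233 184.76621859] floor z 0.004744431618006917 ctr [0.56846887 0.01443612 0.00848863] [0.04360201 0.04306865 0.01242123] [0.5684974  0.01474122 0.00480814] [0.56845504 0.01486937 0.005     ]
ring 771 [0.56817242 0.01575316 0.0136607 ] [0.05200835 0.0522936  0.00525957]
pot 904 [0.55222694 0.00848326 0.13343324] [0.59102554 0.03010979 0.15996313]
```

```bash
python3 -m crank '{"steps":[[[-0.06,0.1,-0.5],[0,0,0]],[[0,0,-0.8],[0,0,0]],[[0,0,-0.8],[0,0,0]],[[0,0,-0.8],[0,0,0]],[[0,0,-0.6],[0,0,0]],[[0,0,-0.4],[0,0,0]],[[0,0,-0.3],[0,0,0]],[[0,0,-0.2],[0,0,0]],[[0,0,0],[0,0,0]],[[0,0,0],[0,0,0]]]}'
```

```text
time: 5.75
ee_pos: [0.5688, 0.0157, 0.0404]
eef_rot: [0.59, 0.807, 0.0, 0.0]
ft_force: [-0.1, 0.4, -0.5]
width: 0.0356
grip_force: 15.0
```

```bash
python3 -m crank '{"steps":[[[0,-0.03,-0.2],[0,0,0]],[[0,0,-0.15],[0,0,0]],[[0,0,-0.15],[0,0,0]],[[0,0,-0.1],[0,0,0]],[[0,0,-0.05],[0,0,0]],[[0,0,0],[0,0,0]],[[0,0,0],[0,0,0]]]}'
```

```text
time: 6.33
ee_pos: [0.5686, 0.015, 0.0238]
eef_rot: [0.59, 0.807, 0.0, -0.0]
ft_force: [-0.6, 0.7, -0.9]
width: 0.0353
grip_force: 15.0
```

Within about 1 mm of the floor; I'll nudge down, release and retreat.

```bash
python3 -m crank '{"steps":[[[0,0,-0.05],[0,0,0]],[[0,0,0],[0,0,0]],[[0,0,0],[0,0,0]]]}' && python3 -m crank '{"steps":[[[0,0,0],[0,0,0]],[[0,0,0],[0,0,0]],[[0,0,0],[0,0,0]],[[0,0,0],[0,0,0]],[[0,0,0],[0,0,0]]]}' 46 && python3 -m crank '{"steps":[[[0,0,0.4],[0,0,0]],[[0,0,0.8],[0,0,0]],[[0,0,1],[0,0,0]],[[0,0,1],[0,0,0]],[[0,0,1],[0,0,0]],[[0,0,1],[0,0,0]],[[0,0,0],[0,0,0]],[[0,0,0],[0,0,0]]]}'
python3 - <<'E'
from h import *
for n in("wrist","side","top"):
    c=cams.camera(n); np.savez(n+"3.npz",**c); P=pts(c)
    q=(np.hypot(P[...,0]-.5685,P[...,1]-.0147)<.03)&(P[...,2]>.04)&(P[...,2]<.06); p=P[q]
    if len(p): print(n,len(p),np.median(p[:,2]),(p.min(0)+p.max(0))/2,p.max(0)-p.min(0))
a=np.radians(107.7); kx=np.array([np.cos(a),np.sin(a)])
for n in("side","top"):
    c=dict(np.load(n+"0.npz")); P=pts(c); hsv=cv2.cvtColor(c["pixels"],cv2.COLOR_BGR2HSV)
    q=(hsv[...,0]>80)&(hsv[...,0]<95)&(hsv[...,1]>120)&(P[...,2]>.085)&(abs(P[...,1])<.3)&(abs(P[...,0]-.53)<.15)
    A=P[q][:,:2]@kx; Z=P[q][:,2]
    for z0 in np.arange(.085,.24,.015):
        s=(Z>z0)&(Z<z0+.015)
        if s.any(): print(n,z0.round(3),s.sum(),np.percentile(A[s],[5,50,95]).round(4))
E
```

```text
time: 6.58
ee_pos: [0.5686, 0.0149, 0.0227]
eef_rot: [0.59, 0.807, 0.0, 0.0]
ft_force: [-0.4, -0.3, -1.3]
width: 0.0358
grip_force: 15.0
time: 7.0
ee_pos: [0.5686, 0.0149, 0.0226]
eef_rot: [0.59, 0.807, 0.0, 0.0]
ft_force: [-0.4, -0.3, 0.1]
width: 0.0456
grip_force: 0.0
time: 7.67
ee_pos: [0.5695, 0.0151, 0.1547]
eef_rot: [0.59, 0.807, 0.001, 0.001]
ft_force: [-0.1, 0.8, -0.5]
width: 0.0463
grip_force: 0.0
wrist 1511 0.050378014221404865 [0.56857545 0.01441325 0.04789746] [0.03520206 0.03484276 0.00998656]
side 86 0.051638677560606916 [0.57001171 0.0190627  0.05186826] [0.03207761 0.02715646 0.00747268]
side 0.085 285 [-0.0577 -0.0559 -0.0539]
side 0.1 300 [-0.0598 -0.0578 -0.0562]
side 0.115 309 [-0.0616 -0.0597 -0.058 ]
side 0.13 312 [-0.0636 -0.0618 -0.06  ]
side 0.145 292 [-0.0656 -0.0638 -0.0621]
side 0.16 246 [-0.0678 -0.0658 -0.0641]
side 0.175 217 [-0.0698 -0.0677 -0.0657]
side 0.19 150 [-0.0715 -0.0697 -0.0678]
side 0.205 129 [-0.0736 -0.0715 -0.07  ]
side 0.22 71 [-0.0825 -0.073  -0.0714]
side 0.235 1 [-0.086 -0.086 -0.086]
top 0.115 9 [-0.0547 -0.0544 -0.0541]
top 0.13 36 [-0.0568 -0.0558 -0.0548]
top 0.145 26 [-0.0587 -0.0579 -0.057 ]
top 0.16 28 [-0.0607 -0.0599 -0.0589]
top 0.175 27 [-0.0628 -0.0617 -0.0609]
top 0.19 30 [-0.0648 -0.0638 -0.0628]
top 0.205 28 [-0.0675 -0.0657 -0.0648]
top 0.22 112 [-0.0723 -0.0696 -0.0669]
top 0.235 1 [-0.0736 -0.0736 -0.0736]
```

The pot stands in the well: the wrist view puts its top at 50 mm, centred at (0.5686, 0.0144). The lid stands at about 1.44 rad. Next I go over it and behind it with the fingers closed.

```bash
python3 -m crank '{"steps":[[[0,0,0.8],[0,0,0]],[[0,0,1],[0,0,0]],[[0,0,1],[0,0,0]],[[0,0,1],[0,0,0]],[[-0.2,0.6,0.6],[0,0,0]],[[-0.3,0.9,0],[0,0,0]],[[-0.3,0.9,0],[0,0,0]],[[-0.3,0.9,0],[0,0,0]],[[-0.3,0.9,0],[0,0,0]],[[-0.3,0.9,0],[0,0,0]]]}' 0 20 && python3 -m crank '{"steps":[[[0,0.2,0],[0,0,0]],[[0,0,0],[0,0,0]],[[0,0,0],[0,0,0]],[[0,0,-0.5],[0,0,0]],[[0,0,-0.8],[0,0,0]],[[0,0,-0.6],[0,0,0]],[[0,0,0],[0,0,0]],[[0,0,0],[0,0,0]]]}'
```

```text
time: 8.65
ee_pos: [0.5252, 0.1433, 0.2615]
eef_rot: [0.59, 0.807, -0.001, -0.001]
ft_force: [-0.0, -0.1, 0.4]
width: 0.0005
grip_force: 0.0
time: 9.32
ee_pos: [0.5258, 0.1462, 0.214]
eef_rot: [0.591, 0.807, -0.001, -0.001]
ft_force: [0.7, 0.7, 0.7]
width: 0.0004
grip_force: 0.0
```

```bash
python3 -m crank '{"steps":[[[0.1,-0.32,0],[0,0,0]],[[0.1,-0.32,0],[0,0,0]],[[0.1,-0.32,0],[0,0,0]],[[0.1,-0.3,0],[0,0,0]],[[0.07,-0.22,-0.02],[0,0,0]],[[0.07,-0.22,-0.03],[0,0,0]],[[0.07,-0.22,-0.04],[0,0,0]],[[0.07,-0.22,-0.05],[0,0,0]],[[0.07,-0.22,-0.05],[0,0,0]],[[0.07,-0.2,-0.06],[0,0,0]]]}' && python3 -m crank '{"steps":[[[0.08,-0.24,-0.09],[0,0,0]],[[0.08,-0.24,-0.1],[0,0,0]],[[0.08,-0.25,-0.12],[0,0,0]],[[0.08,-0.25,-0.13],[0,0,0]],[[0.08,-0.25,-0.15],[0,0,0]],[[0.08,-0.25,-0.17],[0,0,0]],[[0,0,0],[0,0,0]]]}'
python3 - <<'E'
from h import *
c=cams.camera("side"); cv2.imwrite("pics/s4.png",c["pixels"][90:330,200:440]); P=pts(c); hsv=cv2.cvtColor(c["pixels"],cv2.COLOR_BGR2HSV)
q=(hsv[...,0]>80)&(hsv[...,0]<95)&(hsv[...,1]>120)&(P[...,2]>.085)&(abs(P[...,1])<.2)&(abs(P[...,0]-.55)<.15);p=P[q];mu=p.mean(0);print(len(p),np.linalg.svd(p-mu,full_matrices=False)[2][2])
E
```

```text
time: 10.15
ee_pos: [0.5467, 0.083, 0.2087]
eef_rot: [0.59, 0.807, 0.0, 0.0]
ft_force: [0.3, 1.1, 0.9]
width: 0.0008
grip_force: 0.7
time: 10.73
ee_pos: [0.5585, 0.0444, 0.1885]
eef_rot: [0.591, 0.807, -0.001, -0.0]
ft_force: [0.1, 0.0, 0.2]
width: 0.0006
grip_force: 0.0
521 [ 0.23441361 -0.736717   -0.63426991]
```

View pics/s4.png

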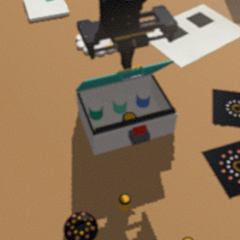

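The side crop shows the fingers behind the lid pushing it, and the pot in its well. The lid angle is about 0.88 rad, as planned, so I continue along the arc.

```bash
python3 -m crank '{"steps":[[[0.07,-0.22,-0.18],[0,0,0]],[[0.07,-0.21,-0.19],[0,0,0]],[[0.07,-0.21,-0.2],[0,0,0]],[[0.06,-0.19,-0.2],[0,0,0]],[[0.06,-0.18,-0.2],[0,0,0]],[[0.05,-0.17,-0.2],[0,0,0]],[[0.05,-0.16,-0.22],[0,0,0]],[[0.05,-0.15,-0.22],[0,0,0]],[[0.05,-0.14,-0.22],[0,0,0]]]}' && python3 -m crank '{"steps":[[[0.04,-0.12,-0.22],[0,0,0]],[[0.04,-0.12,-0.22],[0,0,0]],[[0.03,-0.1,-0.2],[0,0,0]],[[0.03,-0.08,-0.2],[0,0,0]],[[0.02,-0.07,-0.2],[0,0,0]],[[0,0,0],[0,0,0]],[[0,0,0],[0,0,0]]]}'
python3 - <<'E'
from h import *
s=monitor.read_state(); a=np.radians(107.7); kx=np.array([np.cos(a),np.sin(a)]); print(s["ee_pos"],s["ee_pos"][:2]@kx,s["ft_force"])
c=cams.camera("side"); P=pts(c); hsv=cv2.cvtColor(c["pixels"],cv2.COLOR_BGR2HSV)
q=(hsv[...,0]>80)&(hsv[...,0]<95)&(hsv[...,1]>120)&(P[...,2]>.07)&(abs(P[...,1])<.2)&(abs(P[...,0]-.55)<.15);p=P[q];mu=p.mean(0);print(len(p),np.linalg.svd(p-mu,full_matrices=False)[2][2])
E
```

```text
time: 11.53
ee_pos: [0.5718, 0.0053, 0.1434]
eef_rot: [0.59, 0.807, -0.0, -0.0]
ft_force: [-0.6, 0.8, 0.4]
width: 0.0001
grip_force: 0.4
time: 12.12
ee_pos: [0.5757, -0.0067, 0.1178]
eef_rot: [0.59, 0.807, -0.0, -0.0]
ft_force: [-0.0, 0.2, -0.1]
width: 0.0003
grip_force: 0.0
[ 0.57571266 -0.00671599  0.11778529] -0.18143374708825816 [-0.02922184  0.22942674 -0.05554685]
2014 [ 0.095564   -0.53500783 -0.83942489]
```

```bash
python3 -m crank '{"steps":[[[0.02,-0.05,-0.08],[0,0,0]],[[0.02,-0.05,-0.08],[0,0,0]],[[0.02,-0.05,-0.08],[0,0,0]],[[0.02,-0.05,-0.08],[0,0,0]],[[0.02,-0.05,-0.06],[0,0,0]],[[0.01,-0.03,-0.03],[0,0,0]],[[0,0,0],[0,0,0]],[[0,0,0],[0,0,0]]]}' && python3 -m crank '{"steps":[[[0,0,-0.03],[0,0,0]],[[0,0,-0.03],[0,0,0]],[[0,0,-0.03],[0,0,0]],[[0,0,-0.03],[0,0,0]],[[0,0,0],[0,0,0]]]}'
```

```text
time: 12.83
ee_pos: [0.5786, -0.0137, 0.1078]
eef_rot: [0.59, 0.807, -0.0, 0.0]
ft_force: [0.0, 0.2, -0.1]
width: 0.0005
grip_force: 0.0
time: 13.25
ee_pos: [0.5785, -0.0136, 0.1047]
eef_rot: [0.59, 0.807, 0.0, 0.0]
ft_force: [-1.2, 0.3, 0.5]
width: 0.0002
grip_force: 0.2
```

```bash
python3 -m crank '{"steps":[[[0,0,-0.03],[0,0,0]],[[0,0,-0.03],[0,0,0]],[[0,0,-0.03],[0,0,0]],[[0,0,0],[0,0,0]]]}' && python3 -m crank '{"steps":[[[0,0,-0.03],[0,0,0]],[[0,0,-0.03],[0,0,0]],[[0,0,0],[0,0,0]]]}'
```

```text
time: 13.58
ee_pos: [0.5787, -0.0137, 0.1028]
eef_rot: [0.59, 0.807, 0.0, 0.0]
ft_force: [-0.1, -1.0, 3.8]
width: 0.0005
grip_force: 1.7
time: 13.83
ee_pos: [0.5788, -0.0139, 0.1015]
eef_rot: [0.59, 0.807, 0.0, 0.0]
ft_force: [-1.5, -2.2, 5.8]
width: 0.0006
grip_force: 2.6
```

Contact is at about z 0.103 and the force is rising. I'll keep going slowly.

```bash
for i in 1; do :; done; python3 -m crank '{"steps":[[[0,0,-0.03],[0,0,0]],[[0,0,-0.03],[0,0,0]],[[0,0,0],[0,0,0]]]}' && python3 -m crank '{"steps":[[[0,0,-0.03],[0,0,0]],[[0,0,0],[0,0,0]]]}'&& python3 -m crank '{"steps":[[[0,0,-0.03],[0,0,0]],[[0,0,0],[0,0,0]]]}'
```

```text
time: 14.08
ee_pos: [0.5789, -0.0141, 0.1002]
eef_rot: [0.591, 0.807, -0.0, 0.001]
ft_force: [-2.4, -2.6, 6.3]
width: 0.0008
grip_force: 3.4
time: 14.25
ee_pos: [0.579, -0.0142, 0.0996]
eef_rot: [0.591, 0.807, -0.0, 0.001]
ft_force: [-2.0, -2.2, 7.7]
width: 0.0004
grip_force: 4.2
time: 14.42
ee_pos: [0.579, -0.0143, 0.0991]
eef_rot: [0.591, 0.807, -0.0, 0.001]
ft_force: [-3.0, -3.5, 9.5]
width: 0.0007
grip_force: 4.9
```

```bash
python3 -m crank '{"steps":[[[0,0,-0.03],[0,0,0]],[[0,0,-0.02],[0,0,0]],[[0,0,0],[0,0,0]]]}'&& python3 -m crank '{"steps":[[[0,0,-0.03],[0,0,0]],[[0,0,-0.02],[0,0,0]],[[0,0,0],[0,0,0]]]}'
```

```text
time: 14.67
ee_pos: [0.5791, -0.0144, 0.0981]
eef_rot: [0.591, 0.807, -0.0, 0.001]
ft_force: [-3.4, -4.2, 12.4]
width: 0.0001
grip_force: 6.2
time: 14.92
ee_pos: [0.5792, -0.0146, 0.0971]
eef_rot: [0.591, 0.807, -0.0, 0.001]
ft_force: [-4.1, -4.5, 15.3]
width: 0.0005
grip_force: 7.3
```

```bash
python3 -m crank '{"steps":[[[0,0,-0.03],[0,0,0]],[[0,0,0],[0,0,0]]]}'
```

```text
time: 15.08
ee_pos: [0.5792, -0.0148, 0.0962]
eef_rot: [0.591, 0.807, -0.0, 0.001]
ft_force: [-2.3, -3.1, 12.6]
width: 0.0003
grip_force: 6.2
```

Past the peak (about 15 N) and the force is easing; the snap should be 3–5 mm below.

```bash
python3 -m crank '{"steps":[[[0,0,-0.03],[0,0,0]],[[0,0,0],[0,0,0]]]}'&& python3 -m crank '{"steps":[[[0,0,-0.03],[0,0,0]],[[0,0,0],[0,0,0]]]}'
```

```text
time: 15.25
ee_pos: [0.5792, -0.0149, 0.0954]
eef_rot: [0.591, 0.807, -0.0, 0.001]
ft_force: [-3.3, -4.4, 12.5]
width: 0.0
grip_force: 6.1
time: 15.42
ee_pos: [0.5793, -0.015, 0.0946]
eef_rot: [0.591, 0.807, -0.0, 0.001]
ft_force: [-3.9, -5.1, 13.1]
width: 0.0006
grip_force: 6.1
```

```bash
python3 -m crank '{"steps":[[[0,0,-0.03],[0,0,0]],[[0,0,0],[0,0,0]]]}'&& python3 -m crank '{"steps":[[[0,0,-0.02],[0,0,0]],[[0,0,0],[0,0,0]]]}'
```

```text
time: 15.58
ee_pos: [0.5793, -0.0151, 0.0939]
eef_rot: [0.591, 0.807, -0.0, 0.001]
ft_force: [-2.8, -4.5, 12.5]
width: 0.0004
grip_force: 6.1
time: 15.75
ee_pos: [0.5793, -0.0152, 0.0934]
eef_rot: [0.591, 0.807, -0.0, 0.001]
ft_force: [-3.3, -5.5, 12.3]
width: 0.0004
grip_force: 6.1
```

```bash
python3 -m crank '{"steps":[[[0,0,-0.02],[0,0,0]],[[0,0,0],[0,0,0]]]}'&& python3 -m crank '{"steps":[[[0,0,-0.02],[0,0,0]],[[0,0,0],[0,0,0]]]}'
```

```text
time: 15.92
ee_pos: [0.5793, -0.0152, 0.0928]
eef_rot: [0.591, 0.807, -0.0, 0.001]
ft_force: [-2.1, -5.3, 11.3]
width: 0.0008
grip_force: 5.6
time: 16.08
ee_pos: [0.5794, -0.0153, 0.0925]
eef_rot: [0.591, 0.807, -0.0, 0.001]
ft_force: [-3.3, -5.7, 12.3]
width: 0.0001
grip_force: 6.2
```

```bash
cat > red.py <<'E'
from h import *
a=np.radians(107.7); kx=np.array([np.cos(a),np.sin(a)])
def red(c):
    P=pts(c); hsv=cv2.cvtColor(c["pixels"],cv2.COLOR_BGR2HSV)
    q=(hsv[...,1]>150)&((hsv[...,0]<6)|(hsv[...,0]>174))&(np.hypot(P[...,0]-.587,P[...,1]+.046)<.05)&(P[...,2]>.05)
    v,u=np.where(q); A=P[q][:,:2]@kx; return len(u),u.mean().round(2),v.mean().round(2),np.percentile(A,[5,50,95]).round(4),np.percentile(P[q][:,2],[5,50,95]).round(4)
for n in("side","top"): print(n,red(dict(np.load(n+"0.npz"))),red(cams.camera(n)))
E
python3 red.py; python3 -m crank '{"steps":[[[0,0,-0.02],[0,0,0]],[[0,0,0],[0,0,0]]]}'; python3 red.py
```

```text
side (100, np.float64(339.11), np.float64(220.17), array([-0.2271, -0.2257, -0.219 ]), array([0.0656, 0.0799, 0.0864])) (101, np.float64(339.44), np.float64(220.03), array([-0.2271, -0.2255, -0.2192]), array([0.0655, 0.0796, 0.0861]))
time: 16.35
ee_pos: [0.5794, -0.0153, 0.0922]
eef_rot: [0.591, 0.807, -0.0, 0.002]
ft_force: [-4.1, -6.4, 15.9]
width: -0.0
grip_force: 7.4
side (100, np.float64(339.11), np.float64(220.17), array([-0.2271, -0.2257, -0.219 ]), array([0.0656, 0.0799, 0.0864])) (104, np.float64(339.42), np.float64(219.94), array([-0.227 , -0.2253, -0.2174]), array([0.0659, 0.0791, 0.0862]))red.py:6: RuntimeWarning: Mean of empty slice.
  v,u=np.where(q); A=P[q][:,:2]@kx; return len(u),u.mean().round(2),v.mean().round(2),np.percentile(A,[5,50,95]).round(4),np.percentile(P[q][:,2],[5,50,95]).round(4)
  ret = ret.dtype.type(ret / rcount)
Traceback (most recent call last):
  File "red.py", line 7, in <module>
    for n in("side","top"): print(n,red(dict(np.load(n+"0.npz"))),red(cams.camera(n)))
                                                                  ~~~^^^^^^^^^^^^^
[... 550 characters left out ...]
p.percentile(P[q][:,2],[5,50,95]).round(4)
  ret = ret.dtype.type(ret / rcount)
Traceback (most recent call last):
  File "red.py", line 7, in <module>
    for n in("side","top"): print(n,red(dict(np.load(n+"0.npz"))),red(cams.camera(n)))
                                                                  ~~~^^^^^^^^^^^^^^^^
  File "red.py", line 6, in red
    v,u=np.where(q); A=P[q][:,:2]@kx; return len(u),u.mean().round(2),v.mean().round(2),np.percentile(A,[5,50,95]).round(4),np.percentile(P[q][:,2],[5,50,95]).round(4)
                                                                                        ~~~~~~~~~~~~~^^^^^^^^^^^^^
IndexError: index -1 is out of bounds for axis 0 with size 0
```

The catch is back at its rest position and the force is rising steeply, so it has snapped. I'll back off and check that the lid stays down.

```bash
python3 -m crank '{"steps":[[[0,0,0.1],[0,0,0]],[[0,0,0.2],[0,0,0]],[[0,0,0.5],[0,0,0]],[[0,0,1],[0,0,0]],[[0,0,1],[0,0,0]],[[0,0,1],[0,0,0]],[[0,0,1],[0,0,0]],[[0,0,0],[0,0,0]],[[0,0,0],[0,0,0]]]}'
python3 - <<'E'
from h import *
a=np.radians(107.7); kx=np.array([np.cos(a),np.sin(a)]); ky=np.array([-kx[1],kx[0]])
for n in("side","wrist"):
    c=cams.camera(n); P=pts(c); hsv=cv2.cvtColor(c["pixels"],cv2.COLOR_BGR2HSV)
    if n=="side": cv2.imwrite("pics/s5.png",cv2.resize(c["pixels"][130:270,240:420],None,fx=3,fy=3))
    A=P[...,:2]@kx; B=P[...,:2]@ky
    q=(hsv[...,0]>80)&(hsv[...,0]<95)&(hsv[...,1]>120)&(abs(B+.546)<.095)&(A<-.06)&(A>-.205)&(P[...,2]>.073)&(P[...,2]<.11)
    k=np.polyfit(A[q],P[q][:,2],1); print(n,q.sum(),"angle",-k[0],"z at hinge",np.polyval(k,-.0538),"pad top",np.polyval(k,-.198)+.003)
E
python3 red.py 2>&1 | head -1
```

```text
time: 17.2
ee_pos: [0.5793, -0.0131, 0.2125]
eef_rot: [0.59, 0.807, 0.001, 0.001]
ft_force: [-0.2, -0.1, -1.0]
width: -0.0001
grip_force: 0.0
side 2988 angle 0.08237864696637698 z at hinge 0.07823531480375291 pad top 0.09311431569630448
wrist 40096 angle 0.08204025660747985 z at hinge 0.07685029376529968 pad top 0.09168049876809828
red.py:6: RuntimeWarning: Mean of empty slice.
```

View pics/s5.png

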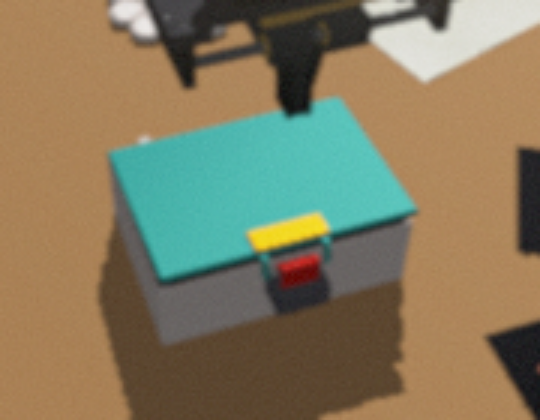

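The side view shows the lid flat and the bar hidden under the red catch, which is at rest, with the pad at (290,233) in the crop. The angle is 0.082 rad with no spring-back, which fits a latched lid, and the gripper is clear.

```bash
python3 -c "
from bench import ticket
print(ticket.close_job())"
```

```text
the job is handed in; nothing more can be done
None
```

I put the gold pot in the well and latched the lid (peak reading about 16 N), then handed the job in with the gripper clear; the hand-in returned no verdict.

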